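Throw the interlocked levers of the valve bank

TASK

Put the valve bank of the press on: throw its three hand levers, which lean towards you, fully over to their end stops away from you. An interlock inside lets them over only in a certain order, which differs every time and cannot be seen: feel gently which lever is free, throw that one fully before the next, never force a blocked lever, and leave the other things on the table where they are.

Things in the scene. Friction and masses are not known exactly. Their poses are not given: they have to be found in the camera images.
- valve_bank: interlocked valve bank, fixed to the table: grey housing 110 x 250 mm (x, y), dark top at 88 mm (slot cheeks to 93), on an aluminium base plate 150 x 290 x 8 mm. Origin: centre of the underside. y runs along the row of levers, towards the left one; x points away from the robot, the way the levers are thrown; z up. Levers at y = +85, 0, -85 mm
- pivot_middle (a point): middle of the line (along the bank's y, inside the housing, 80 mm up) about which all levers turn; axes as the bank. Inside is a hidden lock between the middle lever and each neighbour: either the middle must be over before that neighbour, or that neighbour before the middle, or (sometimes) neither. The two locks are set separately, anew each time. Some order always works
- handle_left: the left (+y side) hand lever above the housing: black grip, 24 mm diameter at its thickest and 48 mm long, on a 10 mm steel rod. Origin: centre of the grip, 110 mm from the turning line (about 180 mm above the table); its z axis runs along the rod, upwards; its y axis is the bank's
- lever_left (a joint): angle of the left lever (rad): 0 = off, leaning 0.40 towards the robot; 0.90 = on, at its end stop, leaning 0.50 away. Stays where left. Free, it takes 2 to 4 N at the grip. Blocked, it gives 0.05 to 0.06 rad (6 mm at the grip), then springs back, 0.8 N per mm, as it does past the end stop; over 13 N damages it. Thrown, and its neighbours freed, beyond 0.85
- handle_middle: the middle hand lever above the housing: black grip, 24 mm diameter at its thickest and 48 mm long, on a 10 mm steel rod. Origin: centre of the grip, 110 mm from the turning line (about 180 mm above the table); its z axis runs along the rod, upwards; its y axis is the bank's
- lever_middle (a joint): angle of the middle lever (rad): 0 = off, leaning 0.40 towards the robot; 0.90 = on, at its end stop, leaning 0.50 away. Stays where left. Free, it takes 2 to 4 N at the grip. Blocked, it gives 0.05 to 0.06 rad (6 mm at the grip), then springs back, 0.8 N per mm, as it does past the end stop; over 13 N damages it. Thrown, and its neighbours freed, beyond 0.85
- handle_right: the right (-y side) hand lever above the housing: black grip, 24 mm diameter at its thickest and 48 mm long, on a 10 mm steel rod. Origin: centre of the grip, 110 mm from the turning line (about 180 mm above the table); its z axis runs along the rod, upwards; its y axis is the bank's
- lever_right (a joint): angle of the right lever (rad): 0 = off, leaning 0.40 towards the robot; 0.90 = on, at its end stop, leaning 0.50 away. Stays where left. Free, it takes 2 to 4 N at the grip. Blocked, it gives 0.05 to 0.06 rad (6 mm at the grip), then springs back, 0.8 N per mm, as it does past the end stop; over 13 N damages it. Thrown, and its neighbours freed, beyond 0.85
- screwdriver_hex: bystander: screwdriver with a red handle, 185 mm long, left of the bank. Origin: centre of its underside
- star_knob: bystander: black star knob, 32 mm across, 27 mm high. Origin: centre of its underside
- elbow_fitting_1: bystander: small black push-in elbow, 32 mm, in front of the bank. Origin: centre of its underside
- hex_key_1: bystander: black hex key, 98 mm long, in front of the bank. Origin: centre of its underside
- linear_bushing: bystander: upright linear bushing, 21 mm diameter, 30 mm high, behind the bank. Origin: centre of its underside

How it is judged:
By the outcome, as a careful person would: the job done as asked, in the order asked, and still so for the second after the job is handed in, with the robot touching nothing.
It also fails if it takes over 61 s, if anything falls off the work surface, if the arm or the gripper's body presses on something with over 40 N, if the wrist force passes 120 N, or if a joint passes its speed limit or range.

ROBOT

A 7-joint arm with a two-finger parallel gripper is mounted at the origin on a cart in front of the work surface, level with it; the furniture and walls round the work are solid. World frame = base frame: x ahead of the robot, y to its left, z up, the work surface at z = 0. Lengths are in m, angles in rad, forces in N, time in s.
With the tool pointing down it reaches from about 0.425 to 0.825 m from the base axis. Payload 3.6 kg.
Tool frame: the origin (TCP) lies midway between the tips of the shut fingers; the grasp point (between the pads) lies 19 mm behind it; y points along the fingers, z is the direction in which the jaws open and shut, and the axes are right-handed (so a half turn about y gives the same grasp; the last joint's range is limited). The gripper opens to 85 mm and grips with 20 to 120 N. Pads are 22 mm wide; open, the fingers measure 114 mm over their backs; the gripper's body (76 mm by 85 mm) begins 54 mm behind the grasp point. The pads swing forward as they close: fully open they stand 13 mm farther back than shut.
Start: joints at [-1.135, 0.615, -0.013, 1.423, 0.008, 1.103, -0.04], TCP at [0.29, 0.582, 0.231] pointing down, gripper open.
Joint ranges: [-3.12, 3.12], [-0.3, 2.06], [-1.34, 1.32], [0.26, 2.42], [-1.36, 4.5], [0.01, 1.98], [-2.84, 2.84]. Speed limits (rad/s): [2.79, 2.79, 3.14, 3.14, 3.14, 3.14, 3.14].

INTERFACE

Orientations are given as a unit quaternion [w, x, y, z].
In Python, from rig import manip gives the robot as it stands.
- The arm moves only by the tool send_rows, never from a script. Its argument "series" is a list of rows, each a list of 2 entries, a list of its own where there are three numbers: the shift along the tool's x, y, z in m, then the turn, a rotation vector about the tool's x, y, z in rad. In form: [[[x, y, z], [wx, wy, wz]], ...]. A call has 1 to 12 rows; each row is the pose to reach, as a shift and turn from the pose commanded when the call began, along the tool's axes at that moment; what a row does not reach only later rows make up. A row lasts 1/8 s, in which the tool goes at most 62.5 mm and 10.7 degrees, less where a joint would pass 70% of its speed; a pose out of reach is approached as far as the arm can. A call with a gripper value outside its range is refused whole. "fingers" is the finger opening in m, from 0 to 0.0854, set as the call begins (left out, the last holds). The fingers move at their own pace and stop on an object; "force" is the grip in N (left out, the last holds). Time passes only in rows, so rows that repeat a pose let the fingers close. It gives the time, the measured TCP pose, the force and the opening at its end, in the units of the state.
- manip.get_obs(): the state, without advancing time (a new reading comes with each control period).
- manip.capture(name): name is "scene" or "top"; returns a dict with "color" (420x560x3 uint8, blue, green, red), "K" (3x3 intrinsics, pixels), "distortion" ([k1, k2, p1, p2, k3] as OpenCV has them; the pictures are not rectified), "extrinsics" (4x4, takes a point from camera to world coordinates). Camera axes: x right, y down, z forward; pixel columns grow to the right and rows downward; lengths in m; the calibration is good to about 2 mm. A picture is of the moment at which its call begins. There is no depth.
- manip.hand_in(): hands the job in, once; it reports no verdict.
The state is a dict: "time": time; "qpos": joint angles; "dq": joint speeds; "joint_efforts": joint torques, N m; "position": TCP position; "tool_rot": TCP orientation; "wrist_force": force on the tool from outside, world axes, zero at the start; "torque": the same for the moment, N m; "grip_width": finger opening in m.
Only numpy, scipy, OpenCV 4.12 (cv2) and the standard library are available. Lean on these libraries where they do the work, as an engineer would, in place of code of your own. Each camera call takes 0.05 s, during which the arm holds its last target. There are 200 camera calls.

## Working session

There is one attempt and no reset: what is moved stays moved. The work goes in short steps, Python scripts to look and compute and a tool call to move; the robot and the scene stay as the last step left them, time stands still between calls to the robot, and variables do not carry over. Pictures are saved under pics/ and viewed, about 8 in all and at most 12, crops included, and the job is handed in when it is done.

Besides the shell and the picture viewer there is one more tool, called after "Call:" as name(argument=value, ...), one argument or row to a line, values as JSON. send_rows: Moves the arm, as the interface text tells. Its arguments: {"type":"object","properties":{"series":{"type":"array"},"fingers":{"type":"number"},"force":{"type":"number"}},"required":["series"]}

```bash
mkdir -p pics; ls; python3 - <<'E'
from rig import manip
import cv2
print(manip.get_obs())
for n in("scene","top"):
    c=manip.capture(n); cv2.imwrite(f"pics/{n}0.png",c["color"]); print(n,c["K"],c["distortion"],c["extrinsics"])
E
```

```text
pics
{'time': 0.0, 'qpos': array([-1.13546989,  0.61592284, -0.01261275,  1.42493537,  0.00810213,
        1.10341061, -0.04036079]), 'dq': array([ 0.00025042,  0.00060451, -0.00053232,  0.00117639, -0.00025314,
        0.00085928,  0.00124316]), 'joint_efforts': array([ 2.09885741e-05, -4.69217169e+01,  2.59145703e-01, -1.71033007e+01,
        9.97341878e-03,  9.63074213e-03,  3.41698509e-06]), 'position': array([0.28927446, 0.58120604, 0.23012374]), 'tool_rot': array([-0.68743929,  0.68925357, -0.16199476,  0.16159962]), 'wrist_force': array([ 0.43939057, -0.20368943,  0.0903944 ]), 'torque': array([ 0.04012493, -0.05147111, -0.01787796]), 'grip_width': 0.08527040309793782}
scene [[391.57816219   0.         281.24562896]
 [  0.         391.57816219 212.87223696]
 [  0.           0.           1.        ]] [-0.11586238  0.          0.          0.          0.        ] [[ 0.90503124 -0.26998994  0.32866987  0.22350592]
 [-0.4251854  -0.5954301   0.68167468 -0.68127214]
 [ 0.01165462 -0.75668251 -0.65367862  0.69577038]
 [ 0.          0.          0.          1.        ]]
top [[486.56261428   0.         279.24530839]
 [  0.         486.56261428 214.87814743]
 [  0.           0.           1.        ]] [-0.09009117  0.          0.          0.          0.        ] [[ 0.0038266  -0.98279878  0.18463997  0.27201865]
 [-0.99991026 -0.00138997  0.01332428 -0.08506311]
 [-0.01283845 -0.18467439 -0.9827159   1.3198187 ]
 [ 0.          0.          0.          1.        ]]
```

View pics/scene0.png

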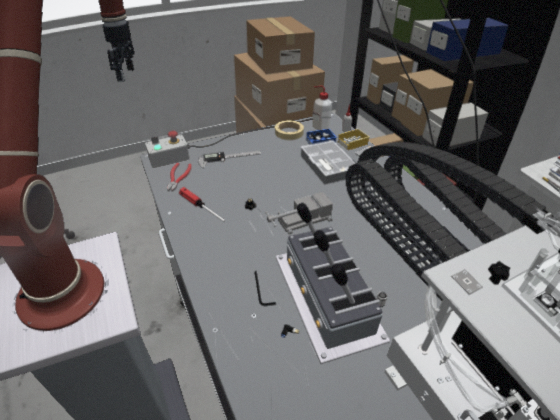

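View pics/top0.png

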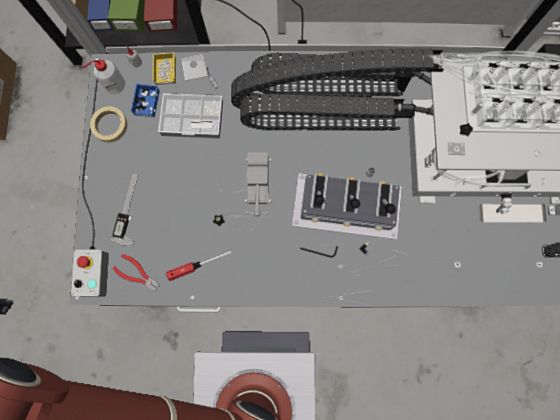

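Scene: the bank at about (335,290), with its three black grips at about (305,212), (321,240), (339,273). Top: base plate corners at about (299,175), (403,186), (398,237), (292,229). I'll enlarge both.

```bash
cat > h.py <<'E'
import numpy as np, cv2
from rig import manip
from scipy.spatial.transform import Rotation as R
def ray(c,uv):
    p=cv2.undistortPoints(np.array([[uv]],float),c["K"],np.array(c["distortion"]))[0,0]
    E=np.array(c["extrinsics"]); d=E[:3,:3]@[p[0],p[1],1]; return E[:3,3],d/np.linalg.norm(d)
def plane(c,uv,z):
    o,d=ray(c,uv); return o+d*(z-o[2])/d[2]
def tri(c1,u1,c2,u2):
    o1,d1=ray(c1,u1);o2,d2=ray(c2,u2)
    s=np.linalg.lstsq(np.c_[d1,-d2],o2-o1,rcond=None)[0]
    a=o1+s[0]*d1;b=o2+s[1]*d2; return (a+b)/2,np.linalg.norm(a-b)
def proj(c,P):
    E=np.linalg.inv(c["extrinsics"]); return cv2.projectPoints(np.atleast_2d(P).astype(float),cv2.Rodrigues(E[:3,:3])[0],E[:3,3],c["K"],np.array(c["distortion"]))[0][:,0]
def tool():
    o=manip.get_obs(); q=o["tool_rot"]; return o,R.from_quat(q[[1,2,3,0]])
E
python3 - <<'E'
import cv2,numpy as np
a=cv2.imread("pics/top0.png")[165:245,285:410]; b=cv2.imread("pics/scene0.png")[195:360,270:395]
a=cv2.resize(a,None,fx=4,fy=4,interpolation=2);b=cv2.resize(b,None,fx=3.4,fy=3.4,interpolation=2)
print(a.shape,b.shape)
z=np.zeros((max(a.shape[0],b.shape[0]),a.shape[1]+b.shape[1],3),np.uint8); z[:a.shape[0],:a.shape[1]]=a; z[:b.shape[0],a.shape[1]:]=b
z=cv2.resize(z,None,fx=.85,fy=.85) ;print(z.shape); cv2.imwrite("pics/z.png",z)
E
```

```text
(320, 500, 3) (561, 425, 3)
(477, 786, 3)
```

View pics/z.png

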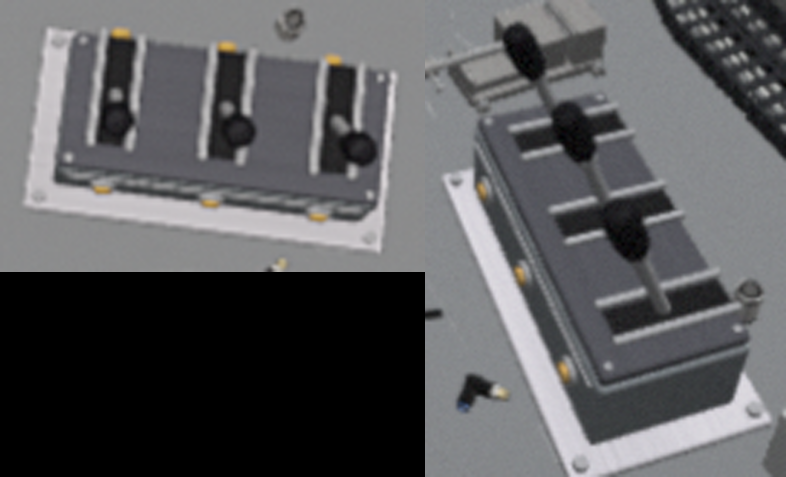

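The crop shows the grips in the top view at (117,121), (238,131), (358,148) and in the scene view at (524,52), (574,132), (626,231). The plate corners are clear in both views.

```bash
python3 - <<'E'
from h import *
t=manip.capture("top");s=manip.capture("scene")
T=lambda p:(p[0]/3.4+285,p[1]/3.4+165)
S=lambda p:((p[0]-425)/2.89+270,p[1]/2.89+195)
C=np.array([plane(t,T(p),.008) for p in [(48,28),(397,70),(380,252),(25,205)]]);print(C.round(4))
print("sides",np.linalg.norm(np.diff(C,axis=0),axis=1),"scene corners",plane(s,S((444,178)),.008),plane(s,S((770,420)),.008))
c=C.mean(0); y=C[0]-C[1]+C[3]-C[2]; x=C[0]-C[3]+C[1]-C[2]; yaw=np.arctan2(-y[0],y[1]); print("center",c,"yaw",yaw,np.arctan2(x[1],x[0]))
X=np.array([np.cos(yaw),np.sin(yaw),0]);Y=np.array([-X[1],X[0],0])
for a,b,k in [((117,121),(524,52),.085),((238,131),(574,132),0),((358,148),(626,231),-.085)]:
    p,g=tri(t,T(a),s,S(b)); e=c*[1,1,0]+k*Y-.11*np.sin(.4)*X+[0,0,.08+.11*np.cos(.4)]
    print(p.round(4),"gap",round(g,4),"expected",e.round(4), "tri in bank",(p-c)@X,(p-c)@Y)
o,r=tool(); print(r.as_matrix().round(3))
E
```

```text
[[ 0.6368 -0.1223  0.008 ]
 [ 0.6019 -0.4079  0.008 ]
 [ 0.4517 -0.3877  0.008 ]
 [ 0.4896 -0.1032  0.008 ]]
sides [0.28780212 0.15151354 0.28704958] scene corners [ 0.49144159 -0.10363781  0.008     ] [ 0.60035533 -0.4042343   0.008     ]
center [ 0.5450007  -0.25528473  0.008     ] yaw -0.12677714967784232 -0.13127185204736425
[ 0.5217 -0.1659  0.1831] gap 0.0026 expected [ 0.5133 -0.1656  0.1813] tri in bank -0.03436273670512823 0.08568849247475528
[ 0.5139 -0.2505  0.185 ] gap 0.0018 expected [ 0.5025 -0.2499  0.1813] tri in bank -0.031475075588938986 0.0007801387181755514
[ 0.5018 -0.3347  0.1842] gap 0.0012 expected [ 0.4918 -0.3342  0.1813] tri in bank -0.032847375797976745 -0.08428597623206074
[[ 0.895 -0.001  0.446]
 [-0.446 -0.002  0.895]
 [ 0.    -1.    -0.002]]
```

```bash
cat >> h.py <<'E'
C=np.array([.545,-.2553,0]); YAW=-.128
X=np.array([np.cos(YAW),np.sin(YAW),0]);Y=np.array([-X[1],X[0],0])
def bank(P): P=np.array(P)-C; return np.array([P@X,P@Y,P[2]])
def B(x,y,z): return C+x*X+y*Y+[0,0,z]
E
python3 - <<'E'
from h import *
o,r=tool(); p=o["position"]
W=R.from_matrix(np.c_[X,[0,0,-1],Y])
print("turn",(r.inv()*W).as_rotvec())
for P in ([.48,.25,.26],B(-.12,.085,.23),B(-.11,.085,.165)): print(P,r.inv().apply(np.array(P)-p).round(4))
E
```

```text
turn [ 1.66960873e-03 -3.33793432e-01 -2.77028327e-04]
[0.48, 0.25, 0.26] [ 0.3183 -0.0291 -0.2119]
[ 0.43683201 -0.15567728  0.23      ] [ 0.4604  0.0015 -0.5943]
[ 0.44675021 -0.15695379  0.165     ] [ 0.4699  0.0665 -0.5909]
```

Call:
send_rows(
  series=[
    [[0.318,-0.03,-0.212],[0,-0.15,0]],
    [[0.318,-0.03,-0.212],[0,-0.334,0]],
    [[0.318,-0.03,-0.212],[0,-0.334,0]],
    [[0.318,-0.03,-0.212],[0,-0.334,0]],
    [[0.318,-0.03,-0.212],[0,-0.334,0]],
    [[0.318,-0.03,-0.212],[0,-0.334,0]],
    [[0.318,-0.03,-0.212],[0,-0.334,0]],
    [[0.46,0.0,-0.594],[0,-0.334,0]],
    [[0.46,0.0,-0.594],[0,-0.334,0]],
    [[0.46,0.0,-0.594],[0,-0.334,0]],
    [[0.46,0.0,-0.594],[0,-0.334,0]],
    [[0.46,0.0,-0.594],[0,-0.334,0]],
  ],
  fingers=0,
  force=40,
)

```text
time: 1.7
position: [0.4468, -0.0602, 0.2384]
tool_rot: [0.706, -0.706, 0.044, -0.045]
wrist_force: [1.1, 0.1, 0.6]
grip_width: -0.0002
```

```bash
cat > st.py <<'E'
from h import *
o,r=tool(); f=o["wrist_force"]
print("t",round(o["time"],2),"bank",bank(o["position"]).round(4),"F bank",np.round([f@X,f@Y,f[2]],2),"w",round(o["grip_width"],4))
print("turn err",(r.inv()*R.from_matrix(np.c_[X,[0,0,-1],Y])).as_rotvec().round(3))
E
python3 st.py
```

```text
t 1.7 bank [-0.1223  0.181   0.2384] F bank [1.04 0.2  0.55] w -0.0002
turn err [-0.001  0.002  0.001]
```

Call:
send_rows(
  series=[
    [[0.006,0.02,-0.05],[0,0,0]],
    [[0.01,0.05,-0.096],[0,0,0]],
    [[0.012,0.073,-0.096],[0,0,0]],
    [[0.012,0.073,-0.096],[0,0,0]],
    [[0.012,0.073,-0.096],[0,0,0]],
  ],
)

```text
time: 2.33
position: [0.4474, -0.1551, 0.166]
tool_rot: [0.706, -0.706, 0.044, -0.045]
wrist_force: [0.3, 0.1, 1.0]
grip_width: 0.0002
```

```bash
python3 st.py
```

```text
t 2.33 bank [-0.1096  0.0869  0.166 ] F bank [0.26 0.1  0.97] w 0.0002
turn err [-0.     0.003  0.001]
```

Call:
send_rows(
  series=[
    [[0.012,0,-0.002],[0,0,0]],
    [[0.024,0,-0.002],[0,0,0]],
    [[0.032,0,-0.002],[0,0,0]],
    [[0.032,0,-0.002],[0,0,0]],
  ],
)

```text
time: 2.82
position: [0.479, -0.1622, 0.1654]
tool_rot: [-0.706, 0.706, -0.045, 0.045]
wrist_force: [0.4, -0.2, -0.4]
grip_width: -0.0001
```

Call:
send_rows(
  series=[
    [[0.002,0,0],[0,0,0]],
    [[0.004,0,0],[0,0,0]],
    [[0.004,0,0],[0,0,0]],
  ],
)

```text
time: 3.2
position: [0.482, -0.1628, 0.1654]
tool_rot: [-0.706, 0.706, -0.045, 0.045]
wrist_force: [0.3, 0.0, -0.2]
grip_width: 0.0004
```

Call:
send_rows(
  series=[
    [[0.002,0,0],[0,0,0]],
    [[0.004,0,0],[0,0,0]],
    [[0.004,0,0],[0,0,0]],
  ],
)

```text
time: 3.58
position: [0.4862, -0.1633, 0.1654]
tool_rot: [-0.706, 0.706, -0.045, 0.045]
wrist_force: [0.3, 0.5, -0.7]
grip_width: 0.0004
```

Call:
send_rows(
  series=[
    [[0.002,0,0],[0,0,0]],
    [[0.004,0,0],[0,0,0]],
    [[0.004,0,0],[0,0,0]],
  ],
)

```text
time: 3.95
position: [0.4902, -0.1638, 0.1654]
tool_rot: [-0.706, 0.706, -0.045, 0.045]
wrist_force: [-0.1, -0.1, 0.1]
grip_width: 0.0003
```

```bash
python3 st.py
```

```text
t 3.95 bank [-0.0661  0.0837  0.1654] F bank [-0.13 -0.14  0.15] w 0.0003
turn err [0. 0. 0.]
```

Call:
send_rows(
  series=[
    [[0.002,0,0],[0,0,0]],
    [[0.003,0,0],[0,0,0]],
    [[0.003,0,0],[0,0,0]],
  ],
)

```text
time: 4.32
position: [0.493, -0.1642, 0.1654]
tool_rot: [-0.706, 0.706, -0.045, 0.045]
wrist_force: [0.7, 0.4, -0.2]
grip_width: -0.0003
```

Call:
send_rows(
  series=[
    [[0.002,0,0],[0,0,0]],
    [[0.003,0,0],[0,0,0]],
    [[0.003,0,0],[0,0,0]],
  ],
)

```text
time: 4.7
position: [0.4958, -0.1646, 0.1653]
tool_rot: [0.706, -0.706, 0.045, -0.045]
wrist_force: [0.2, 0.5, 0.4]
grip_width: -0.0001
```

Call:
send_rows(
  series=[
    [[0.002,0,0],[0,0,0]],
    [[0.003,0,0],[0,0,0]],
    [[0.003,0,0],[0,0,0]],
  ],
)

```text
time: 5.08
position: [0.4984, -0.1649, 0.1653]
tool_rot: [0.706, -0.706, 0.046, -0.045]
wrist_force: [-3.5, 0.7, 2.2]
grip_width: 0.0001
```

Call:
send_rows(
  series=[
    [[0.002,0,0],[0,0,0]],
    [[0.003,0,0],[0,0,0]],
    [[0.003,0,0],[0,0,0]],
  ],
)

```text
time: 5.45
position: [0.5022, -0.1654, 0.1654]
tool_rot: [-0.706, 0.706, -0.045, 0.045]
wrist_force: [-3.2, -0.2, 0.9]
grip_width: 0.0
```

Call:
send_rows(
  series=[
    [[0.002,0,0],[0,0,0]],
    [[0.003,0,0],[0,0,0]],
    [[0.003,0,0],[0,0,0]],
  ],
)

```text
time: 5.82
position: [0.5051, -0.1658, 0.1654]
tool_rot: [-0.706, 0.706, -0.045, 0.045]
wrist_force: [-2.5, -0.5, 1.4]
grip_width: -0.0001
```

Call:
send_rows(
  series=[
    [[0.001,0,0],[0,0,0]],
    [[0.002,0,0],[0,0,0]],
    [[0.002,0,0],[0,0,0]],
  ],
)

```text
time: 6.2
position: [0.507, -0.166, 0.1653]
tool_rot: [-0.706, 0.706, -0.045, 0.045]
wrist_force: [-1.9, 0.4, 0.4]
grip_width: 0.0002
```

Call:
send_rows(
  series=[
    [[0.001,0,0],[0,0,0]],
    [[0.003,0,0],[0,0,0]],
    [[0.003,0,0],[0,0,0]],
  ],
)

```text
time: 6.58
position: [0.5102, -0.1665, 0.1654]
tool_rot: [-0.706, 0.706, -0.045, 0.045]
wrist_force: [-1.4, 0.2, 2.3]
grip_width: -0.0003
```

Call:
send_rows(
  series=[
    [[0.002,0,0],[0,0,0]],
    [[0.004,0,0],[0,0,0]],
    [[0.004,0,0],[0,0,0]],
  ],
)

```text
time: 6.95
position: [0.5144, -0.167, 0.1662]
tool_rot: [-0.706, 0.706, -0.045, 0.046]
wrist_force: [-3.5, 1.1, 5.7]
grip_width: -0.0
```

Call:
send_rows(
  series=[
    [[-0.008,0,0],[0,0,0]],
    [[-0.014,-0.006,0],[0,0,0]],
    [[-0.014,-0.018,0.001],[0,0,0]],
    [[-0.014,-0.018,0.001],[0,0,0]],
  ],
)

```text
time: 7.45
position: [0.5013, -0.1643, 0.1849]
tool_rot: [-0.705, 0.706, -0.044, 0.046]
wrist_force: [0.2, 0.2, -0.4]
grip_width: 0.0001
```

```bash
python3 st.py; python3 - <<'E'
from h import *
s=manip.capture("scene")["color"];t=manip.capture("top")["color"]
a=cv2.resize(s[185:330,260:385],None,fx=3.2,fy=3.2,interpolation=2);b=cv2.resize(t[150:245,285:410],None,fx=3.1,fy=3.1,interpolation=2)
z=np.zeros((a.shape[0],a.shape[1]+b.shape[1],3),np.uint8);z[:,:a.shape[1]]=a;z[:b.shape[0],a.shape[1]:]=b
cv2.imwrite("pics/z2.png",z)
E
```

```text
t 7.45 bank [-0.0549  0.0847  0.1849] F bank [ 0.16  0.27 -0.43] w 0.0001
turn err [0.    0.    0.004]
```

View pics/z2.png

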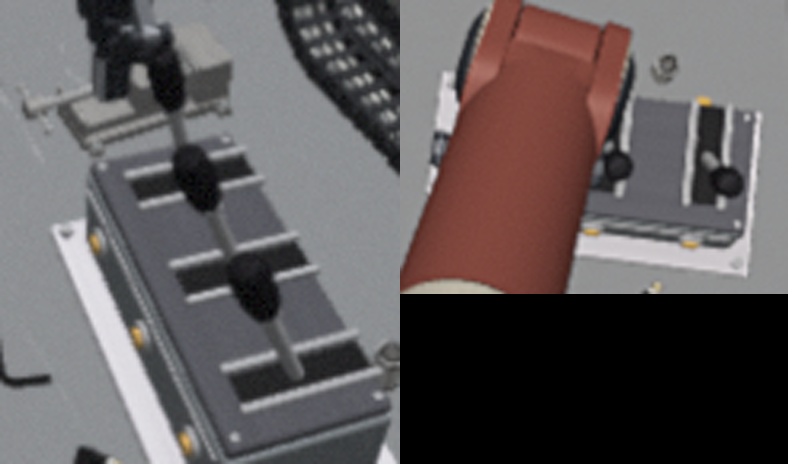

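The scene view shows the left lever standing where I pushed it (grip at about (168,80)). It did not spring back, so it is free. I'll continue the throw from higher up.

Call:
send_rows(
  series=[
    [[0.008,0,0],[0,0,0]],
    [[0.014,0,0],[0,0,0]],
    [[0.02,0,0],[0,0,0]],
    [[0.025,0,0],[0,0,0]],
  ],
)

```text
time: 8.05
position: [0.5244, -0.1672, 0.1831]
tool_rot: [0.706, -0.706, 0.046, -0.044]
wrist_force: [-3.0, 0.4, 2.3]
grip_width: 0.0001
```

Call:
send_rows(
  series=[
    [[0.005,0,0],[0,0,0]],
    [[0.01,0,0],[0,0,0]],
    [[0.015,0,0],[0,0,0]],
    [[0.02,0,0],[0,0,0]],
  ],
)

```text
time: 8.55
position: [0.545, -0.1699, 0.1834]
tool_rot: [-0.706, 0.706, -0.045, 0.045]
wrist_force: [-2.0, 0.2, 1.7]
grip_width: -0.0
```

Call:
send_rows(
  series=[
    [[0.005,0.002,0],[0,0,0]],
    [[0.01,0.005,0],[0,0,0]],
    [[0.015,0.007,0],[0,0,0]],
    [[0.02,0.01,0],[0,0,0]],
  ],
)

```text
time: 9.05
position: [0.5648, -0.1724, 0.1731]
tool_rot: [-0.706, 0.706, -0.045, 0.045]
wrist_force: [-3.2, 0.8, 1.1]
grip_width: 0.0003
```

```bash
python3 st.py
```

```text
t 9.05 bank [0.0091 0.0847 0.1731] F bank [-3.26  0.42  1.12] w 0.0003
turn err [ 0.  0. -0.]
```

Now .009, with the end expected at about .03. Small steps from here.

Call:
send_rows(
  series=[
    [[0.004,0.001,0],[0,0,0]],
    [[0.008,0.001,0],[0,0,0]],
    [[0.01,0.001,0],[0,0,0]],
  ],
)

```text
time: 9.43
position: [0.5739, -0.1736, 0.1717]
tool_rot: [0.706, -0.706, 0.046, -0.044]
wrist_force: [-2.4, 0.0, -1.8]
grip_width: 0.0001
```

Call:
send_rows(
  series=[
    [[0.002,0,0],[0,0,0]],
    [[0.004,0,0],[0,0,0]],
    [[0.004,0,0],[0,0,0]],
  ],
)

```text
time: 9.8
position: [0.5787, -0.1742, 0.1724]
tool_rot: [-0.706, 0.706, -0.045, 0.045]
wrist_force: [-3.3, -0.4, -0.4]
grip_width: 0.0001
```

Call:
send_rows(
  series=[
    [[0.002,0,0],[0,0,0]],
    [[0.003,0,0],[0,0,0]],
    [[0.003,0,0],[0,0,0]],
  ],
)

```text
time: 10.18
position: [0.5818, -0.1746, 0.1726]
tool_rot: [-0.706, 0.706, -0.045, 0.045]
wrist_force: [-1.3, 0.2, -0.9]
grip_width: -0.0
```

```bash
python3 st.py
```

```text
t 10.18 bank [0.0262 0.0847 0.1726] F bank [-1.28 -0.01 -0.88] w -0.0
turn err [0.    0.    0.001]
```

Call:
send_rows(
  series=[
    [[0.002,0,0],[0,0,0]],
    [[0.003,0,0],[0,0,0]],
    [[0.003,0,0],[0,0,0]],
  ],
)

```text
time: 10.55
position: [0.5846, -0.175, 0.1724]
tool_rot: [-0.706, 0.706, -0.045, 0.045]
wrist_force: [-2.2, 0.4, -0.9]
grip_width: 0.0001
```

Call:
send_rows(
  series=[
    [[0.001,0,0],[0,0,0]],
    [[0.002,0,0],[0,0,0]],
    [[0.002,0,0],[0,0,0]],
  ],
)

```text
time: 10.92
position: [0.5864, -0.1752, 0.1724]
tool_rot: [-0.706, 0.706, -0.045, 0.045]
wrist_force: [-1.9, 0.7, -0.5]
grip_width: -0.0002
```

Call:
send_rows(
  series=[
    [[0.001,0,0],[0,0,0]],
    [[0.002,0,0],[0,0,0]],
    [[0.002,0,0],[0,0,0]],
  ],
)

```text
time: 11.3
position: [0.5885, -0.1755, 0.1724]
tool_rot: [-0.706, 0.706, -0.045, 0.045]
wrist_force: [-2.1, -0.4, 0.6]
grip_width: -0.0001
```

Call:
send_rows(
  series=[
    [[0.001,0,0],[0,0,0]],
    [[0.002,0,0],[0,0,0]],
    [[0.002,0,0],[0,0,0]],
  ],
)

```text
time: 11.68
position: [0.5904, -0.1757, 0.1724]
tool_rot: [-0.706, 0.706, -0.045, 0.045]
wrist_force: [-2.4, 0.6, 0.1]
grip_width: -0.0004
```

Call:
send_rows(
  series=[
    [[0.001,0,0],[0,0,0]],
    [[0.002,0,0],[0,0,0]],
    [[0.002,0,0],[0,0,0]],
  ],
)

```text
time: 12.05
position: [0.5924, -0.176, 0.1724]
tool_rot: [-0.706, 0.706, -0.045, 0.045]
wrist_force: [-3.2, -0.2, -0.3]
grip_width: 0.0
```

```bash
python3 st.py
```

```text
t 12.05 bank [0.0369 0.0847 0.1724] F bank [-3.11 -0.64 -0.32] w 0.0
turn err [0. 0. 0.]
```

Call:
send_rows(
  series=[
    [[0.001,0,0],[0,0,0]],
    [[0.002,0,0],[0,0,0]],
    [[0.002,0,0],[0,0,0]],
  ],
)

```text
time: 12.42
position: [0.5944, -0.1762, 0.1724]
tool_rot: [-0.706, 0.706, -0.045, 0.045]
wrist_force: [-2.3, -0.2, -0.0]
grip_width: 0.0001
```

Call:
send_rows(
  series=[
    [[0.001,0,0],[0,0,0]],
    [[0.002,0,0],[0,0,0]],
    [[0.002,0,0],[0,0,0]],
  ],
)

```text
time: 12.8
position: [0.5959, -0.1764, 0.1722]
tool_rot: [0.706, -0.706, 0.045, -0.045]
wrist_force: [-2.3, 0.2, -0.4]
grip_width: 0.0002
```

```bash
python3 st.py; python3 - <<'E'
from h import *
s=manip.capture("scene")["color"]
cv2.imwrite("pics/z3.png",cv2.resize(s[185:330,260:385],None,fx=4,fy=4,interpolation=2))
E
```

```text
t 12.8 bank [0.0404 0.0847 0.1722] F bank [-2.27 -0.11 -0.42] w 0.0002
turn err [-0.     0.    -0.001]
```

View pics/z3.png

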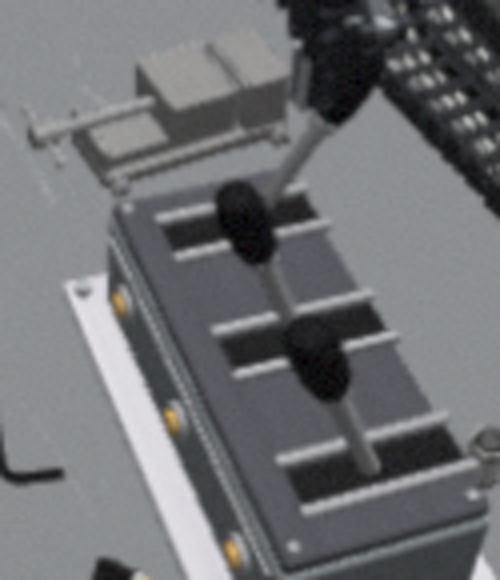

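The left lever now leans well away from the robot (rod from about (270,205) to (330,125)), but the stop force has not risen yet. I'll keep pushing.

Call:
send_rows(
  series=[
    [[0.002,0,0],[0,0,0]],
    [[0.003,0,0],[0,0,0]],
    [[0.003,0,0],[0,0,0]],
  ],
)

```text
time: 13.22
position: [0.5984, -0.1768, 0.172]
tool_rot: [0.706, -0.706, 0.046, -0.044]
wrist_force: [-5.1, 0.5, -0.5]
grip_width: -0.0002
```

Call:
send_rows(
  series=[
    [[0.001,0,0],[0,0,0]],
    [[0.002,0,0],[0,0,0]],
    [[0.002,0,0],[0,0,0]],
  ],
)

```text
time: 13.6
position: [0.5999, -0.177, 0.1718]
tool_rot: [0.706, -0.706, 0.046, -0.044]
wrist_force: [-6.3, 0.3, -0.6]
grip_width: -0.0002
```

Call:
send_rows(
  series=[
    [[0.001,0,0],[0,0,0]],
    [[0.002,0,0],[0,0,0]],
    [[0.002,0,0],[0,0,0]],
  ],
)

```text
time: 13.98
position: [0.601, -0.1772, 0.1715]
tool_rot: [0.706, -0.705, 0.047, -0.043]
wrist_force: [-6.7, 1.1, -1.2]
grip_width: 0.0001
```

The left lever is on its stop: the force rose to 6.7 N over 3 mm. Retreat to in front of the middle lever.

Call:
send_rows(
  series=[
    [[-0.04,0,0],[0,0,0]],
    [[-0.09,-0.011,0],[0,0,0]],
    [[-0.13,-0.011,0],[0,0,0]],
    [[-0.13,-0.011,-0.04],[0,0,0]],
    [[-0.13,-0.011,-0.085],[0,0,0]],
    [[-0.12,-0.011,-0.085],[0,0,0]],
    [[-0.12,-0.011,-0.085],[0,0,0]],
  ],
)

```text
time: 14.85
position: [0.4762, -0.2463, 0.1841]
tool_rot: [-0.705, 0.706, -0.043, 0.047]
wrist_force: [-0.2, 0.9, -1.0]
grip_width: -0.0
```

```bash
python3 st.py
```

```text
t 14.85 bank [-0.0694  0.0002  0.1841] F bank [-0.28  0.85 -1.05] w -0.0
turn err [0.    0.001 0.005]
```

Approach the middle lever; contact expected at about −.059.

Call:
send_rows(
  series=[
    [[0.003,0,0],[0,0,0]],
    [[0.006,0,0],[0,0,0]],
    [[0.006,0,0],[0,0,0]],
  ],
)

```text
time: 15.22
position: [0.4798, -0.2465, 0.1834]
tool_rot: [0.706, -0.706, 0.044, -0.045]
wrist_force: [-0.7, -0.2, -0.3]
grip_width: -0.0003
```

Call:
send_rows(
  series=[
    [[0.002,0,0],[0,0,0]],
    [[0.004,0,0],[0,0,0]],
    [[0.004,0,0],[0,0,0]],
  ],
)

```text
time: 15.6
position: [0.4834, -0.2477, 0.1834]
tool_rot: [-0.706, 0.706, -0.045, 0.045]
wrist_force: [0.0, -0.7, 0.0]
grip_width: 0.0001
```

Call:
send_rows(
  series=[
    [[0.002,0,0],[0,0,0]],
    [[0.003,0,0],[0,0,0]],
    [[0.003,0,0],[0,0,0]],
  ],
)

```text
time: 15.98
position: [0.4863, -0.2481, 0.1834]
tool_rot: [-0.706, 0.706, -0.045, 0.045]
wrist_force: [0.2, -0.6, -0.0]
grip_width: -0.0
```

Call:
send_rows(
  series=[
    [[0.001,0,0],[0,0,0]],
    [[0.002,0,0],[0,0,0]],
    [[0.002,0,0],[0,0,0]],
  ],
)

```text
time: 16.35
position: [0.488, -0.2483, 0.1833]
tool_rot: [0.706, -0.706, 0.045, -0.045]
wrist_force: [0.3, 0.4, 0.6]
grip_width: 0.0002
```

```bash
python3 st.py
```

```text
t 16.35 bank [-0.0574 -0.0003  0.1833] F bank [0.26 0.46 0.57] w 0.0002
turn err [-0.     0.    -0.001]
```

Call:
send_rows(
  series=[
    [[0.002,0,0],[0,0,0]],
    [[0.003,0,0],[0,0,0]],
    [[0.003,0,0],[0,0,0]],
  ],
)

```text
time: 16.73
position: [0.4908, -0.2486, 0.1834]
tool_rot: [0.706, -0.706, 0.045, -0.045]
wrist_force: [-2.8, -0.3, 1.3]
grip_width: 0.0001
```

Call:
send_rows(
  series=[
    [[0.002,0,0],[0,0,0]],
    [[0.003,0,0],[0,0,0]],
    [[0.003,0,0],[0,0,0]],
  ],
)

```text
time: 17.1
position: [0.4944, -0.2491, 0.1834]
tool_rot: [-0.706, 0.706, -0.045, 0.045]
wrist_force: [-1.7, 0.1, 1.4]
grip_width: 0.0
```

Call:
send_rows(
  series=[
    [[0.002,0,0],[0,0,0]],
    [[0.003,0,0],[0,0,0]],
    [[0.003,0,0],[0,0,0]],
  ],
)

```text
time: 17.48
position: [0.4974, -0.2495, 0.1834]
tool_rot: [-0.706, 0.706, -0.045, 0.045]
wrist_force: [-1.8, 0.2, 1.3]
grip_width: 0.0001
```

Call:
send_rows(
  series=[
    [[0.001,0,0],[0,0,0]],
    [[0.002,0,0],[0,0,0]],
    [[0.002,0,0],[0,0,0]],
  ],
)

```text
time: 17.85
position: [0.4993, -0.2497, 0.1834]
tool_rot: [-0.706, 0.706, -0.045, 0.045]
wrist_force: [-2.4, -0.0, 1.4]
grip_width: -0.0001
```

Call:
send_rows(
  series=[
    [[0.001,0,0],[0,0,0]],
    [[0.002,0,0],[0,0,0]],
    [[0.002,0,0],[0,0,0]],
  ],
)

```text
time: 18.23
position: [0.5013, -0.2499, 0.1834]
tool_rot: [-0.706, 0.706, -0.045, 0.045]
wrist_force: [-1.7, -0.0, 2.0]
grip_width: 0.0001
```

Call:
send_rows(
  series=[
    [[0.001,0,0],[0,0,0]],
    [[0.002,0,0],[0,0,0]],
    [[0.002,0,0],[0,0,0]],
  ],
)

```text
time: 18.6
position: [0.5033, -0.2502, 0.1834]
tool_rot: [-0.706, 0.706, -0.045, 0.045]
wrist_force: [-2.2, 0.0, 2.3]
grip_width: 0.0003
```

It has moved 14 mm at a constant 2 N, so the middle lever is free too. Throw it.

Call:
send_rows(
  series=[
    [[0.005,0,0],[0,0,0]],
    [[0.01,0,0],[0,0,0]],
    [[0.015,0,0],[0,0,0]],
    [[0.02,0,0],[0,0,0]],
  ],
)

```text
time: 19.1
position: [0.5234, -0.2528, 0.1833]
tool_rot: [-0.706, 0.706, -0.045, 0.045]
wrist_force: [-2.5, -0.1, 1.6]
grip_width: 0.0002
```

Call:
send_rows(
  series=[
    [[0.005,0,0],[0,0,0]],
    [[0.01,0,0],[0,0,0]],
    [[0.015,0,0],[0,0,0]],
    [[0.02,0,0],[0,0,0]],
  ],
)

```text
time: 19.6
position: [0.5431, -0.2553, 0.1834]
tool_rot: [-0.706, 0.706, -0.045, 0.045]
wrist_force: [-3.3, -0.6, 2.5]
grip_width: -0.0
```

Call:
send_rows(
  series=[
    [[0.005,0.003,0],[0,0,0]],
    [[0.01,0.006,0],[0,0,0]],
    [[0.015,0.009,0],[0,0,0]],
    [[0.02,0.011,0],[0,0,0]],
  ],
)

```text
time: 20.1
position: [0.5627, -0.2579, 0.172]
tool_rot: [0.706, -0.706, 0.045, -0.045]
wrist_force: [-2.3, -0.2, 1.7]
grip_width: -0.0
```

Call:
send_rows(
  series=[
    [[0.004,0,0],[0,0,0]],
    [[0.008,0,0],[0,0,0]],
    [[0.012,0,0],[0,0,0]],
    [[0.015,0,0],[0,0,0]],
  ],
)

```text
time: 20.6
position: [0.5778, -0.2598, 0.1724]
tool_rot: [-0.706, 0.706, -0.045, 0.045]
wrist_force: [-2.4, -0.9, -0.8]
grip_width: -0.0005
```

```bash
python3 st.py
```

```text
t 20.6 bank [ 0.0331 -0.0002  0.1724] F bank [-2.26 -1.25 -0.79] w -0.0005
turn err [0. 0. 0.]
```

Call:
send_rows(
  series=[
    [[0.003,0,0],[0,0,0]],
    [[0.006,0,0],[0,0,0]],
    [[0.008,0,0],[0,0,0]],
    [[0.008,0,0],[0,0,0]],
  ],
)

```text
time: 21.1
position: [0.5852, -0.2607, 0.1722]
tool_rot: [0.706, -0.706, 0.045, -0.045]
wrist_force: [-2.6, 0.3, -1.5]
grip_width: -0.0001
```

Call:
send_rows(
  series=[
    [[0.001,0,0],[0,0,0]],
    [[0.002,0,0],[0,0,0]],
    [[0.002,0,0],[0,0,0]],
  ],
)

```text
time: 21.48
position: [0.5867, -0.261, 0.1721]
tool_rot: [0.706, -0.706, 0.046, -0.045]
wrist_force: [-5.6, 0.6, -0.5]
grip_width: -0.0
```

Call:
send_rows(
  series=[
    [[0.001,0,0],[0,0,0]],
    [[0.002,0,0],[0,0,0]],
    [[0.002,0,0],[0,0,0]],
  ],
)

```text
time: 21.85
position: [0.5882, -0.2612, 0.1719]
tool_rot: [0.706, -0.706, 0.046, -0.044]
wrist_force: [-5.7, 1.0, -0.4]
grip_width: 0.0
```

Call:
send_rows(
  series=[
    [[0.001,0,0],[0,0,0]],
    [[0.002,0,0],[0,0,0]],
    [[0.002,0,0],[0,0,0]],
  ],
)

```text
time: 22.22
position: [0.5892, -0.2614, 0.1716]
tool_rot: [0.706, -0.705, 0.047, -0.043]
wrist_force: [-7.9, 1.8, -1.2]
grip_width: -0.0002
```

```bash
python3 st.py
```

```text
t 22.23 bank [ 0.0446 -0.0004  0.1716] F bank [-8.06  0.77 -1.19] w -0.0002
turn err [-0.001 -0.    -0.005]
```

The middle lever is on its stop at about .042, the same place as the left. Now the right lever.

Call:
send_rows(
  series=[
    [[-0.04,0,0],[0,0,0]],
    [[-0.09,-0.011,0],[0,0,0]],
    [[-0.13,-0.011,0],[0,0,0]],
    [[-0.13,-0.011,-0.04],[0,0,0]],
    [[-0.13,-0.011,-0.085],[0,0,0]],
    [[-0.11,-0.011,-0.085],[0,0,0]],
    [[-0.11,-0.011,-0.085],[0,0,0]],
  ],
)

```text
time: 23.1
position: [0.4747, -0.3327, 0.1843]
tool_rot: [-0.705, 0.706, -0.043, 0.047]
wrist_force: [0.1, 0.1, 0.0]
grip_width: 0.0
```

```bash
python3 st.py
```

```text
t 23.1 bank [-0.0599 -0.0858  0.1843] F bank [0.04 0.07 0.03] w 0.0
turn err [0.002 0.001 0.007]
```

Call:
send_rows(
  series=[
    [[0.002,0,0],[0,0,0]],
    [[0.003,0,0],[0,0,0]],
    [[0.003,0,0],[0,0,0]],
  ],
)

```text
time: 23.48
position: [0.4745, -0.3318, 0.1836]
tool_rot: [-0.706, 0.706, -0.045, 0.045]
wrist_force: [-0.4, 0.3, 0.5]
grip_width: -0.0003
```

Call:
send_rows(
  series=[
    [[0.002,0,0],[0,0,0]],
    [[0.003,0,0],[0,0,0]],
    [[0.003,0,0],[0,0,0]],
  ],
)

```text
time: 23.85
position: [0.4765, -0.3324, 0.1833]
tool_rot: [0.706, -0.705, 0.046, -0.045]
wrist_force: [-2.4, 0.9, 1.7]
grip_width: 0.0002
```

Call:
send_rows(
  series=[
    [[0.002,0,0],[0,0,0]],
    [[0.003,0,0],[0,0,0]],
    [[0.003,0,0],[0,0,0]],
  ],
)

```text
time: 24.22
position: [0.4803, -0.3331, 0.1834]
tool_rot: [-0.706, 0.706, -0.045, 0.045]
wrist_force: [-3.3, -0.1, 2.0]
grip_width: 0.0002
```

Call:
send_rows(
  series=[
    [[0.002,0,0],[0,0,0]],
    [[0.003,0,0],[0,0,0]],
    [[0.003,0,0],[0,0,0]],
  ],
)

```text
time: 24.6
position: [0.4836, -0.3335, 0.1834]
tool_rot: [-0.706, 0.706, -0.045, 0.045]
wrist_force: [-2.4, -0.5, 1.0]
grip_width: -0.0
```

Call:
send_rows(
  series=[
    [[0.001,0,0],[0,0,0]],
    [[0.002,0,0],[0,0,0]],
    [[0.002,0,0],[0,0,0]],
  ],
)

```text
time: 24.98
position: [0.4855, -0.3337, 0.1834]
tool_rot: [-0.706, 0.706, -0.045, 0.045]
wrist_force: [-2.7, -0.2, 1.6]
grip_width: 0.0
```

Call:
send_rows(
  series=[
    [[0.001,0,0],[0,0,0]],
    [[0.002,0,0],[0,0,0]],
    [[0.002,0,0],[0,0,0]],
  ],
)

```text
time: 25.35
position: [0.4875, -0.3339, 0.1834]
tool_rot: [-0.706, 0.706, -0.045, 0.045]
wrist_force: [-1.9, 0.6, 0.9]
grip_width: -0.0001
```

Call:
send_rows(
  series=[
    [[0.001,0,0],[0,0,0]],
    [[0.002,0,0],[0,0,0]],
    [[0.002,0,0],[0,0,0]],
  ],
)

```text
time: 25.72
position: [0.4895, -0.3341, 0.1834]
tool_rot: [-0.706, 0.706, -0.045, 0.045]
wrist_force: [-2.4, -0.2, 1.6]
grip_width: 0.0
```

The right lever is free. Throw it.

Call:
send_rows(
  series=[
    [[0.005,0,0],[0,0,0]],
    [[0.01,0,0],[0,0,0]],
    [[0.015,0,0],[0,0,0]],
    [[0.02,0,0],[0,0,0]],
  ],
)

```text
time: 26.22
position: [0.5096, -0.3367, 0.1833]
tool_rot: [-0.706, 0.706, -0.045, 0.045]
wrist_force: [-2.7, -0.1, 1.9]
grip_width: -0.0002
```

Call:
send_rows(
  series=[
    [[0.005,0,0],[0,0,0]],
    [[0.01,0,0],[0,0,0]],
    [[0.015,0,0],[0,0,0]],
    [[0.02,0,0],[0,0,0]],
  ],
)

```text
time: 26.72
position: [0.5292, -0.3392, 0.1834]
tool_rot: [0.706, -0.706, 0.045, -0.045]
wrist_force: [-1.7, 0.3, 2.4]
grip_width: -0.0003
```

Call:
send_rows(
  series=[
    [[0.005,0.003,0],[0,0,0]],
    [[0.01,0.006,0],[0,0,0]],
    [[0.015,0.009,0],[0,0,0]],
    [[0.02,0.011,0],[0,0,0]],
  ],
)

```text
time: 27.22
position: [0.5489, -0.3418, 0.1719]
tool_rot: [0.706, -0.706, 0.045, -0.045]
wrist_force: [-1.7, 0.4, 1.7]
grip_width: -0.0
```

Call:
send_rows(
  series=[
    [[0.004,0,0],[0,0,0]],
    [[0.008,0,0],[0,0,0]],
    [[0.012,0,0],[0,0,0]],
    [[0.016,0,0],[0,0,0]],
  ],
)

```text
time: 27.72
position: [0.5649, -0.3438, 0.1723]
tool_rot: [0.706, -0.706, 0.045, -0.045]
wrist_force: [-3.1, -0.5, -0.4]
grip_width: -0.0001
```

Call:
send_rows(
  series=[
    [[0.003,0,0],[0,0,0]],
    [[0.006,0,0],[0,0,0]],
    [[0.008,0,0],[0,0,0]],
    [[0.008,0,0],[0,0,0]],
  ],
)

```text
time: 28.22
position: [0.5731, -0.3449, 0.1726]
tool_rot: [-0.706, 0.706, -0.045, 0.045]
wrist_force: [-1.5, 0.7, -0.3]
grip_width: 0.0
```

```bash
python3 st.py
```

```text
t 28.23 bank [ 0.0393 -0.0853  0.1726] F bank [-1.55  0.55 -0.32] w 0.0
turn err [0.    0.    0.001]
```

Call:
send_rows(
  series=[
    [[0.002,0,0],[0,0,0]],
    [[0.003,0,0],[0,0,0]],
    [[0.003,0,0],[0,0,0]],
  ],
)

```text
time: 28.6
position: [0.5749, -0.3451, 0.1721]
tool_rot: [0.706, -0.706, 0.046, -0.045]
wrist_force: [-3.5, 0.4, -1.6]
grip_width: -0.0002
```

Call:
send_rows(
  series=[
    [[0.001,0,0],[0,0,0]],
    [[0.002,0,0],[0,0,0]],
    [[0.002,0,0],[0,0,0]],
  ],
)

```text
time: 28.98
position: [0.5769, -0.3455, 0.1721]
tool_rot: [0.706, -0.706, 0.046, -0.045]
wrist_force: [-5.3, 1.5, -0.4]
grip_width: 0.0001
```

Call:
send_rows(
  series=[
    [[0.001,0,0],[0,0,0]],
    [[0.002,0,0],[0,0,0]],
    [[0.002,0,0],[0,0,0]],
  ],
)

```text
time: 29.35
position: [0.5783, -0.3457, 0.1719]
tool_rot: [0.706, -0.705, 0.046, -0.044]
wrist_force: [-5.4, 0.1, -0.8]
grip_width: -0.0002
```

Call:
send_rows(
  series=[
    [[0.001,0,0],[0,0,0]],
    [[0.002,0,0],[0,0,0]],
    [[0.002,0,0],[0,0,0]],
  ],
)

```text
time: 29.72
position: [0.5794, -0.3459, 0.1715]
tool_rot: [0.706, -0.705, 0.047, -0.044]
wrist_force: [-7.1, 0.5, -1.5]
grip_width: 0.0005
```

```bash
python3 st.py
```

```text
t 29.73 bank [ 0.0457 -0.0855  0.1715] F bank [-7.14 -0.45 -1.53] w 0.0005
turn err [-0.001 -0.    -0.005]
```

Call:
send_rows(
  series=[
    [[-0.04,0,0],[0,0,0]],
    [[-0.09,-0.02,0],[0,0,0]],
    [[-0.14,-0.06,0],[0,0,0]],
    [[-0.14,-0.09,0.03],[0,0,0]],
    [[-0.14,-0.09,0.09],[0,0,0]],
    [[-0.14,-0.09,0.15],[0,0,0]],
    [[-0.14,-0.09,0.2],[0,0,0]],
    [[-0.14,-0.09,0.26],[0,0,0]],
    [[-0.14,-0.09,0.32],[0,0,0]],
    [[-0.14,-0.09,0.38],[0,0,0]],
    [[-0.14,-0.09,0.38],[0,0,0]],
    [[-0.14,-0.09,0.38],[0,0,0]],
  ],
)

```text
time: 31.22
position: [0.4927, 0.0492, 0.2633]
tool_rot: [0.706, -0.705, 0.043, -0.047]
wrist_force: [-0.5, -0.8, 1.0]
grip_width: -0.0
```

```bash
python3 st.py; python3 - <<'E'
from h import *
S=manip.capture("scene");T=manip.capture("top");s=S["color"];t=T["color"]
cv2.imwrite("pics/s4.png",s)
a=cv2.resize(s[185:330,260:385],None,fx=3.2,fy=3.2,interpolation=2);b=cv2.resize(t[150:245,285:410],None,fx=3.1,fy=3.1,interpolation=2)
z=np.zeros((a.shape[0],a.shape[1]+b.shape[1],3),np.uint8);z[:,:a.shape[1]]=a;z[:b.shape[0],a.shape[1]:]=b
for k in(.085,0,-.085):
    e=B(.11*np.sin(.5),k,.08+.11*np.cos(.5)); u=(proj(S,e)[0]-[260,185])*3.2; v=(proj(T,e)[0]-[285,150])*3.1; print(u,v+[400,0])
cv2.imwrite("pics/z4.png",z)
# changes away from arm and bank in top view
d=cv2.absdiff(t,cv2.imread("pics/top0.png")).max(2); 
for n,(x,y) in dict(driver=(198,265),knob=(219,220),elbow=(364,248),key=(321,252),bush=(371,171)).items(): print(n,np.percentile(d[y-8:y+8,x-12:x+12],95))
E
```

```text
t 31.23 bank [-0.0907  0.2954  0.2633] F bank [-0.41 -0.9   0.99] w -0.0
turn err [-0.001  0.001  0.004]
[265.59444407  72.54425488] [520.26371405  49.70607854]
[324.57509004 159.7504257 ] [627.6710208  63.2548858]
[392.97418217 261.5496146 ] [734.98885552  76.95339661]
driver 117.5499999999999
knob 104.84999999999997
elbow 10.0
key 10.0
bush 115.0
```

View pics/z4.png

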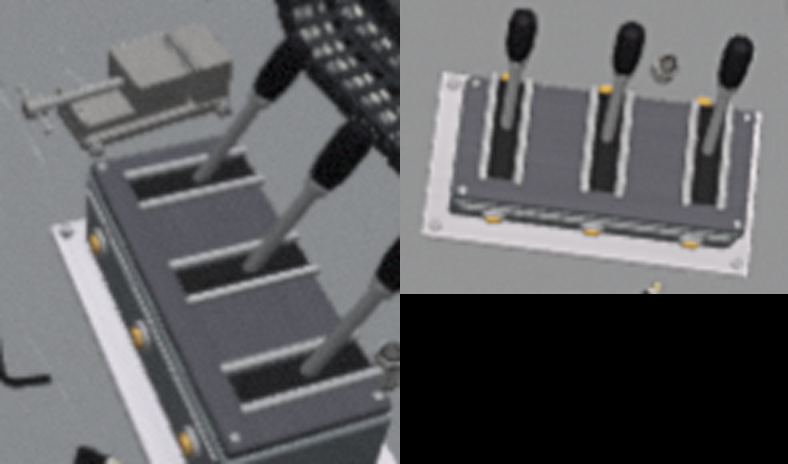

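All three levers stand parallel and fully over, with grips at about (521,38), (628,50), (736,62) in the top view. The bushing is unmoved at (664,67). Handing in.

```bash
python3 -c "
from rig import manip
print(manip.hand_in())"
```

```text
the job is handed in; nothing more can be done
None
```

All three levers are thrown fully over to their end stops, in the order left, middle, right, and the job was handed in after about 31 s of robot time. I pushed each one from the near side with the shut fingers.

- **Feeling for blocks:** each lever gave 13 to 17 mm at a steady 2 to 4 N, well past the 6 mm at which a blocked one stops, so each was free when I threw it. None was blocked or forced.
- **End stops:** each lever met its stop at the same place, about 42 mm beyond the bank centre. The force there rose to 7 to 8 N, under the 13 N limit.
- **Vertical force:** while feeling the left lever with the fingertips low, the upward force on the tool reached 5.7 N. I backed off and pushed from 18 mm higher after that.
- **Final picture:** the three levers stand parallel and leaning away, with the tool well clear. The grips appear about 9 mm farther from the robot than the text's geometry predicts. They showed the same offset before the move, so I put it down to calibration.
- **Bystanders:** the elbow and hex key are unchanged in the top picture, and the bushing is where it was. Its picture-difference reading was high, which I put down to the lever grips now near it. The screwdriver and star knob could not be confirmed: their readings were also high, probably because the arm hid them in that view. The tool only passed well above them.

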